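# Clip a treat cup onto a D-ring

## Robot

A 7-joint arm with a two-finger parallel gripper is mounted at the origin on the work surface. World frame = base frame: x ahead of the robot, y to its left, z up, the work surface at z = 0. Lengths are in m, angles in rad, forces in N, time in s.
With the tool pointing down it reaches from about 0.425 to 1.025 m from the base axis. Payload 3.6 kg.
Tool frame: the origin (TCP) lies between the finger pads; the fingertips stand 19 mm ahead of it and the grasp point (between the pads) is the TCP; z points along the fingers, y is the line along which they close (so a half turn about z gives the same grasp; the last joint's range is limited). The gripper opens to 85 mm and grips with 20 to 120 N. Pads are 22 mm wide; open, the fingers measure 114 mm over their backs; the gripper's body (76 mm by 85 mm) begins 54 mm behind the grasp point. The pads swing forward as they close: fully open they stand 13 mm farther back than shut.
Start: joints at [1.127, 0.591, 0.048, 1.609, -0.033, 0.943, -0.034], TCP at [0.249, -0.681, 0.213] pointing down, gripper open.
Joint ranges: [-2.69, 2.69], [-0.47, 2.24], [-1.27, 1.36], [0.19, 2.51], [-1.53, 4.68], [0.08, 2.07], [-3.09, 3.09]. Speed limits (rad/s): [2.57, 2.57, 3.14, 3.14, 3.14, 3.14, 3.14].

## Interface

Orientations are given as a unit quaternion [x, y, z, w].
In Python, from plant import arm gives the robot as it stands.
- The arm moves only by the tool drive_tool, never from a script. Its argument "rows" is a list of rows, each a list of 3 entries, a list of its own where there are three numbers: the shift along the tool's x, y, z in cm, then the turn, a rotation vector about the tool's x, y, z in rad, then the opening in per cent of the stroke, from 0 (shut) to 100 (fully open). In form: [[[dx, dy, dz], [wx, wy, wz], fingers], ...]. A call has 1 to 5 rows; each row shifts and turns the commanded pose from where the row before left it, along the tool's axes as they then stand; what a row does not reach is not made up. A row lasts 1/10 s, in which the tool goes at most 50 mm and 8.59 degrees, less where a joint would pass 70% of its speed; a pose out of reach is approached as far as the arm can. A call is refused whole if a number of a shift passes 5 or a number of a turn 0.15, either way. A call with a gripper value outside its range is refused whole. The fingers move at their own pace and stop on an object; "force" is the grip in N (left out, the last holds). Time passes only in rows, so rows that do not move let the fingers close. It gives the time, the measured TCP pose, the force, the opening and the grip force at its end, in the units of the state.
- arm.read_state(): the state, without advancing time (a new reading comes with each control period).
- arm.camera(name): name is "scene" or "top" or "wrist"; returns the picture (480x640x3 uint8, red, green, blue); there is no depth.
- arm.calibration(name): a dict with "mtx" (3x3 intrinsics, pixels), "R" (3x3) and "t" (3): a world point X has camera coordinates R X + t; the wrist camera has in their place "mount" (4x4, takes a point from camera to tool coordinates, whose origin is the TCP and whose axes are the flange's). Camera axes: x right, y down, z forward; pixel columns grow to the right and rows downward; lengths in m; the calibration is good to about 2 mm. A picture is of the moment at which its call begins: read the wrist's pose just before it. calibration takes no time and is no camera call.
- arm.job_done(): hands the job in; it is judged then, once.
The state is a dict: "t": time; "qpos": joint angles; "joint_velocities": joint speeds; "effort": joint torques, N m; "tcp_pos": TCP position; "ee_rot": TCP orientation; "contact_force": force on the tool from outside, world axes, zero at the start; "wrist_torque": the same for the moment, N m; "finger_gap": finger opening in m; "finger_force": force on a finger pad.
Only numpy, scipy, OpenCV 4.12 (cv2) and the standard library are available. Lean on these libraries where they do the work, as an engineer would, in place of code of your own. Each camera call takes 0.05 s, during which the arm holds its last target. There are 200 camera calls.

## Task

Take the stainless treat cup by the tab on top of its snap hook and, keeping it upright, push the hook's sprung gate gently against the D-ring on the front of the grey shelf until the ring is inside the hook and the gate has snapped shut. Then tug the cup back towards the robot so that the ring pulls lightly against the shut gate, to check that it holds, and leave the cup hanging still from the ring. Do not disturb the other things.

Things in the scene. Friction and masses are not known exactly. Their poses are not given: they have to be found in the camera images.
- feeder: Loose stainless treat cup (66 mm wide at the rim, 45 mm high, 160 to 280 g, standing upright) with a wire bail and, rigidly above it, a snap hook: a frame 10 mm thick in the cup's x-z plane. Origin: centre of the cup's underside; z up, x towards the gate side. Hook foot x -22 to 23 mm, z 70 to 82 mm; all hook sizes below are in this frame.
- feeder_tab (a point): Middle of the grip tab on top of the hook (x 0, z 161 mm): 24 mm along x, 10 mm thick along y, z 144 to 178 mm; same axes as the cup. Grip it firmly: pushes and tugs act about 50 mm below and tend to turn the cup in the grip; it must never tip by more than 0.2 rad.
- feeder_mouth (a point): Where the ring's bar should meet the gate: on the shut gate's centre line, x 18, z 112 mm. The nose above it (x 14 to 22 mm) hangs from the crown down to z 119 mm, so the 6 mm bar must come in under that.
- feeder_spine (a point): Inner face of the spine, the hook's rigid closed back (x -22 to -14 mm, z 70 to 140 mm), at z 112 mm. The bar meets it when pushed all the way in (bar centre then at x -11 mm).
- feeder_crown (a point): Where the bar's centre lies when the cup hangs properly: x 0, z 131 mm, under the crown, whose underside is an inverted V (z 128 mm at the sides, 134 mm at x 0).
- gate (a joint): Sprung gate closing the mouth: two steel wires 6 mm thick, pivoted at x 18, z 84 mm, up to z 117 mm when shut. Angle (rad): 0 shut, grows as its top swings in to the spine; cannot swing out. Takes 3 N to start, about 6 N near the end. The bar passes its tip about 24 mm inside the shut line (gate near 0.9) and it springs shut; 3 to 7 mm farther in the bar meets the spine.
- shelf: Grey plastic shelf fixed to the counter, 140 mm deep (x), 340 mm wide (y), 190 mm high. Origin: centre of its underside, z up; its front faces -x, at x = -70 mm, towards the robot. A steel D-ring lies level in front of the middle of the front (see ring_mid). The ring must not be pushed or pulled with more than 16 N (25 N when lowering the cup onto it): 5 to 10 N is plenty.
- ring_mid (a point): Mean place of the centre of the D-ring's straight bar (6 mm thick, 44 mm long, along the shelf's y), 74 mm in front of the shelf's front, 175 mm high. NOT the true place: the stem is screwed in by an unmeasured amount, so the bar is up to 14 mm nearer to or farther from the shelf (along its x). y and z are true. Same axes as the shelf.
- ring_stem (a point): Where the ring's 10 mm stem enters the shelf's front (175 mm high). The ring is rigid, its opening reaches 42 mm behind the bar, and only the stem joins it to the shelf.
- steel_cup: Bystander: plain stainless cup without a hook, 72 mm wide, 75 mm high, on the counter; origin centre of the underside.
- pot: Bystander: white ceramic treat pot, 72 mm wide, 58 mm high, on top of the shelf towards its right end (-y); origin centre of the underside.
- foot_toy: Bystander: purple plastic dumb-bell toy, 68 mm long, 40 mm high, lying on the counter; origin centre of the underside.
- spiral: Bystander: hard silicone spiral, 99 mm long, 45 mm wide, lying on the counter; origin centre of the underside.
- ball_a_center (a point): Bystander: centre of a wooden ball, 40 mm, in a low clear tray on the counter.
- ball_b_center (a point): Bystander: centre of the other wooden ball, 40 mm, in the same tray.
Things that resemble listed ones, but are neither listed nor needed, are in the scene too. Of the things that look like the feeder, take the one that is farthest to the robot's left at the start.

How it is judged:
By the outcome, as a careful person would: the job done as asked, in the order asked, and still so for the second after the job is handed in, with the robot touching nothing.
It also fails if it takes over 51 s, if anything falls off the work surface, if the arm or the gripper's body presses on something with over 40 N, if the wrist force passes 120 N, or if a joint passes its speed limit or range.

## Working session

There is one attempt and no reset: what is moved stays moved. The work goes in short steps, Python scripts to look and compute and a tool call to move; the robot and the scene stay as the last step left them, time stands still between calls to the robot, and variables do not carry over. Pictures are saved under pics/ and viewed, at most 10 in all, crops included, and the job is handed in when it is done.

Besides the shell and the picture viewer there is one more tool, called by a JSON object that holds its "op" and its "data". drive_tool: Moves the arm, as the interface text tells. Its arguments: {"type":"object","properties":{"rows":{"type":"array"},"force":{"type":"number"}},"required":["rows"]}

```bash
mkdir -p pics; ls
python3 - <<'E'
from plant import arm
import cv2, json
s=arm.read_state(); print({k:(v if not hasattr(v,'tolist') else v.tolist()) for k,v in s.items()})
for n in ("scene","top"):
    im=arm.camera(n); cv2.imwrite(f"pics/{n}0.png",im[:,:,::-1])
    c=arm.calibration(n); print(n,c)
print(arm.calibration("wrist"))
E
```

```text
pics
{'t': 0.0, 'qpos': [1.1264983754595643, 0.5920974055786138, 0.04828331794520982, 1.609859897268832, -0.03330314070315656, 0.9426968050117529, -0.03371514615736022], 'joint_velocities': [0.0001972864332188484, 0.0008267575027453998, 0.0003727774817136332, 0.0010428641628068564, 0.00046060989227015615, -0.0017053668312344945, -0.00016718537089341058], 'effort': [1.4089950752804725e-05, -54.8695707321167, 1.5467466786503792, -19.81241226196289, 0.009486410999670625, 0.008777162292972207, 2.4840912260515324e-06], 'tcp_pos': [0.2488532117333455, -0.680008408798153, 0.21154215227896578], 'ee_rot': [0.9846497143080025, 0.1745384387259267, -0.00025320975805114183, -0.001099729559221551], 'contact_force': [0.8315610872557628, 0.9342727886422656, 0.31498574125353657], 'wrist_torque': [-0.02246596714808262, 0.0429291149922645, -0.03855969071405457], 'finger_force': 0.0, 'finger_gap': 0.085198978121884}
scene {'mtx': array([[487.7094616 ,   0.        , 324.54989379],
       [  0.        , 487.7094616 , 248.65546118],
       [  0.        ,   0.        ,   1.        ]]), 'R': array([[ 0.53038
[... 367 characters left out ...]
1701012, -0.99980196, -0.01032948],
       [-0.98515001,  0.01852437, -0.17069362],
       [ 0.17085116,  0.00727256, -0.98527001]]), 't': array([-0.04481567,  0.5570135 ,  1.2120545 ])}
{'mtx': array([[430.33708351,   0.        , 318.63815804],
       [  0.        , 430.33708351, 234.77091484],
       [  0.        ,   0.        ,   1.        ]]), 'mount': array([[-3.32718824e-04, -9.54510751e-01, -2.98176317e-01,
         7.63400332e-02],
       [ 9.99999863e-01, -4.38183270e-04,  2.86849957e-04,
        -6.82276861e-04],
       [-4.04457241e-04, -2.98176181e-01,  9.54510766e-01,
        -1.62547385e-01],
       [ 0.00000000e+00,  0.00000000e+00,  0.00000000e+00,
         1.00000000e+00]])}
```

View pics/scene0.png

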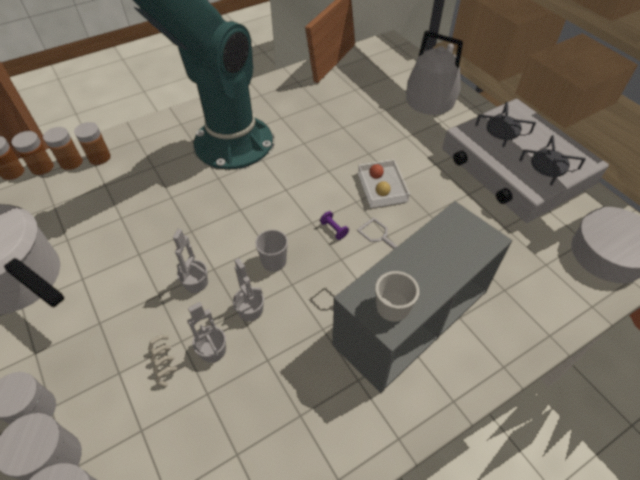

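View pics/top0.png

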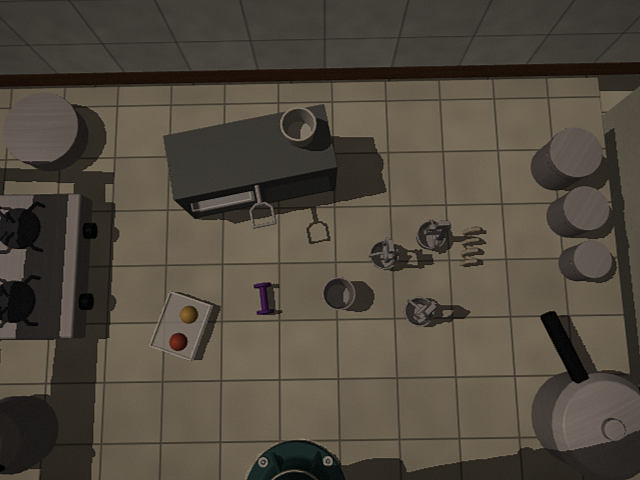

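Candidates for the feeder (scene / top): A (190,265)/(422,311), B (207,340)/(434,236), C (247,295)/(385,254). Top's left is +y, so C is farthest left. The ring on the shelf is at top (262,215); (317,228) is its shadow. I'll check C and the ring in one close crop.

```bash
cat > h.py <<'E'
import numpy as np, cv2
from scipy.spatial.transform import Rotation as Ro
from plant import arm
def cam(n,s=None):
    c=arm.calibration(n); K=c["mtx"]
    if n=="wrist":
        T=np.eye(4); T[:3,:3]=Ro.from_quat(s["ee_rot"]).as_matrix(); T[:3,3]=s["tcp_pos"]
        M=np.linalg.inv(T@c["mount"]); return K,M[:3,:3],M[:3,3]
    return K,np.array(c["R"]),np.array(c["t"])
def ray(C,uv):
    K,R,t=C; d=R.T@np.linalg.inv(K)@[uv[0],uv[1],1]; return -R.T@t,d/np.linalg.norm(d)
def plane(C,uv,z):
    o,d=ray(C,uv); return o+d*(z-o[2])/d[2]
def tri(*obs):
    A=np.zeros((3,3));b=np.zeros(3);P=[]
    for C,uv in obs:
        o,d=ray(C,uv);Q=np.eye(3)-np.outer(d,d);A+=Q;b+=Q@o;P.append((o,Q))
    x=np.linalg.solve(A,b); return x,[round(1e3*float(np.linalg.norm(Q@(x-o))),1) for o,Q in P]
def proj(C,X):
    K,R,t=C;p=K@(R@np.asarray(X,float)+t);return p[:2]/p[2]
E
python3 - <<'E'
import cv2,numpy as np
a=cv2.imread("pics/scene0.png");b=cv2.imread("pics/top0.png")
f=lambda im,x,y,w,h,s:cv2.resize(im[y:y+h,x:x+w],None,fx=s,fy=s,interpolation=cv2.INTER_CUBIC)
L=np.vstack([f(a,220,250,80,75,4),f(a,300,260,80,75,4)])
R=np.vstack([f(b,350,225,80,75,4),f(b,240,175,80,75,4)])
cv2.imwrite("pics/crop1.png",np.hstack([L,R]))
E
```

```text
(no output)
```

View pics/crop1.png

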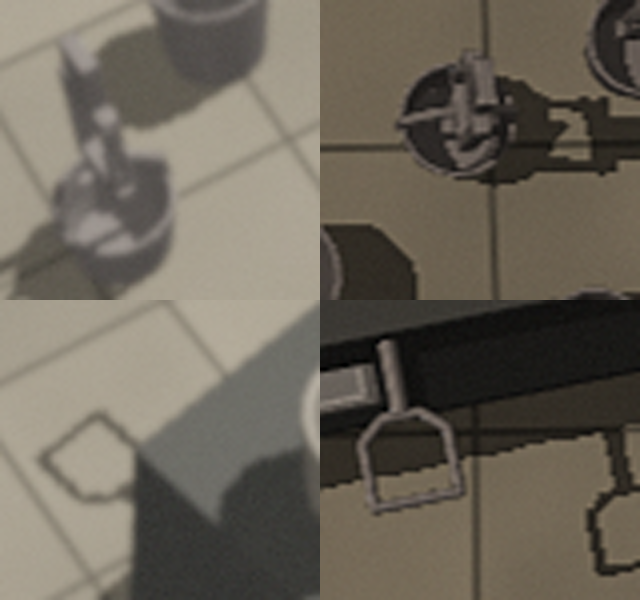

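The crop shows hook C standing over its cup (tab top near scene (239,261), top view (390,244)). The real, light-coloured D-ring is at top (254,228)–(275,223); the dark outlines are shadows.

Run:
```python
from h import *
S=cam("scene");T=cam("top")
np.set_printoptions(precision=4,suppress=True)
print("tab",tri((S,(238.7,261)),(T,(390,244))))
print("cupbottomish", plane(T,(384,256),0.045), plane(S,(248,296),0.045))
for n,(s,t) in dict(A=((183,240),(428,308)),B=((198,315),(440,231))).items(): print(n,tri((S,s),(T,t)))
e1,e2=plane(T,(253.75,227.75),.175),plane(T,(275.5,223.25),.175)
print("bar",e1,e2,(e1+e2)/2,np.linalg.norm(e1-e2),"stem",plane(T,(258,187),.175), np.degrees(np.arctan2(*(e2-e1)[:2])))
print("bar in scene",proj(S,(e1+e2)/2))
R=Ro.from_quat(arm.read_state()["ee_rot"]).as_matrix();print(R)
```

```text
tab (array([ 0.5145, -0.2029,  0.1831]), [1.6, 1.6])
cupbottomish [ 0.5099 -0.204   0.045 ] [ 0.5062 -0.2002  0.045 ]
A (array([ 0.3888, -0.2729,  0.1568]), [2.7, 2.7])
B (array([ 0.5486, -0.3122,  0.134 ]), [0.8, 0.8])
bar [0.5548 0.0722 0.175 ] [0.5633 0.028  0.175 ] [0.5591 0.0501 0.175 ] 0.04496444649089429 stem [0.6398 0.0636 0.175 ] 169.15899376233304
bar in scene [364.791  224.0243]
[[ 0.9391  0.3438 -0.0008]
 [ 0.3438 -0.9391  0.0019]
 [-0.0001 -0.0021 -1.    ]]
```

{"op": "drive_tool", "data": {"rows": [[[2.6, -2.2, -1.4], [0, 0, 0], 100], [[2.6, -2.2, -1.4], [0, 0, 0], 100], [[2.6, -2.2, -1.4], [0, 0, 0], 100], [[2.6, -2.2, -1.4], [0, 0, 0], 100], [[2.6, -2.2, -1.4], [0, 0, 0], 100]]}}

```text
t: 0.6
tcp_pos: [0.3338, -0.5312, 0.2827]
ee_rot: [0.985, 0.174, -0.0, -0.001]
contact_force: [0.8, -1.2, -0.5]
finger_gap: 0.0853
finger_force: 0.0
```

{"op": "drive_tool", "data": {"rows": [[[2.6, -2.2, 0], [0, 0, 0], 100], [[2.6, -2.2, 0], [0, 0, 0], 100], [[2.6, -2.2, 0], [0, 0, 0], 100], [[2.6, -2.2, 0], [0, 0, 0], 100], [[2.6, -2.2, 0], [0, 0, 0], 100]]}}

```text
t: 1.1
tcp_pos: [0.4179, -0.3833, 0.2823]
ee_rot: [0.985, 0.174, -0.0, -0.0]
contact_force: [0.7, -0.6, 0.6]
finger_gap: 0.0856
finger_force: 0.0
```

{"op": "drive_tool", "data": {"rows": [[[2.6, -2.2, 0], [0, 0, 0], 100], [[2.6, -2.2, 0], [0, 0, 0], 100], [[2.6, -2.2, 0], [0, 0, 0], 100], [[0, 0, 0], [0, 0, 0], 100], [[0, 0, 0], [0, 0, 0], 100]]}}

```text
t: 1.6
tcp_pos: [0.4683, -0.2953, 0.2824]
ee_rot: [0.984, 0.176, -0.0, -0.0]
contact_force: [-0.5, -0.4, 0.4]
finger_gap: 0.0854
finger_force: 0.0
```

Run:
```python
from h import *
import pickle
s=arm.read_state(); im=arm.camera("wrist")[:,:,::-1]; cv2.imwrite("pics/w1.png",im); pickle.dump(s,open("w1.pkl","wb"))
print(s["t"],s["tcp_pos"],proj(cam("wrist",s),(.5145,-.2029,.18)))
```

```text
1.6 [ 0.46834622 -0.29529816  0.28240442] [199.44448381 102.16067055]
```

View pics/w1.png

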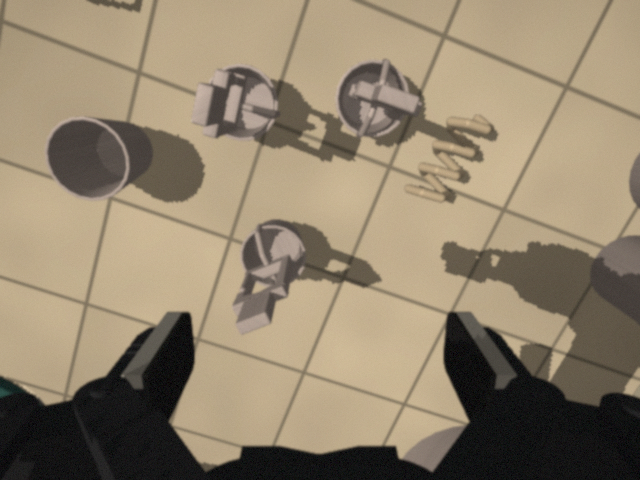

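The wrist view shows the three hooks. C is at (235,100) with its tab top near (203,105), next to the plain cup at (95,155). I'm moving closer for a second view.

{"op": "drive_tool", "data": {"rows": [[[2.4, -4, 0], [0, 0, 0], 100], [[2.4, -4, 0], [0, 0, 0], 100], [[0, 0, 0], [0, 0, 0], 100], [[0, 0, 0], [0, 0, 0], 100]]}}

```text
t: 2.05
tcp_pos: [0.4854, -0.205, 0.2826]
ee_rot: [0.985, 0.175, -0.0, 0.0]
contact_force: [-0.2, -0.7, 0.4]
finger_gap: 0.0853
finger_force: 0.0
```

Run:
```python
from h import *
import pickle
s=arm.read_state(); im=arm.camera("wrist")[:,:,::-1]; cv2.imwrite("pics/w2.png",im); pickle.dump(s,open("w2.pkl","wb"))
p=proj(cam("wrist",s),(.5145,-.2029,.18));print(s["t"],s["tcp_pos"],p)
f=lambda im,x,y,w,h,k:cv2.resize(im[y:y+h,x:x+w],None,fx=k,fy=k,interpolation=cv2.INTER_CUBIC)
a=cv2.imread("pics/w1.png")
x,y=int(np.clip(p[0]-60,0,480)),int(np.clip(p[1]-70,0,320)); print("off",x,y)
cv2.imwrite("pics/crop2.png",np.hstack([f(a,170,50,125,100,3),cv2.resize(f(im,x,y,160,112,2.68),(425,300))]))
```

```text
2.05 [ 0.48540867 -0.20495506  0.28264524] [332.51271221 181.64354245]
off 272 111
```

View pics/crop2.png

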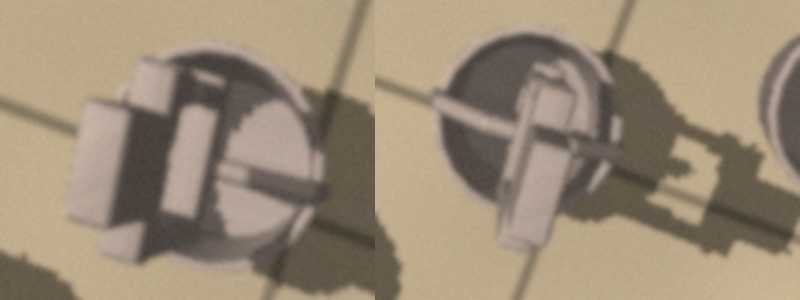

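Run:
```python
from h import *
a=cv2.imread("pics/w1.png");b=cv2.imread("pics/w2.png")
f=lambda im,x,y,w,h,k:cv2.resize(im[y:y+h,x:x+w],None,fx=k,fy=k,interpolation=cv2.INTER_CUBIC)
g=lambda im:np.clip(im.astype(float)*1.4-60,0,255).astype(np.uint8)
cv2.imwrite("pics/crop3.png",g(np.hstack([f(a,190,62,57,86,7),f(b,312,127,57,86,7)])[:600]))
```

```text
(no output)
```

View pics/crop3.png

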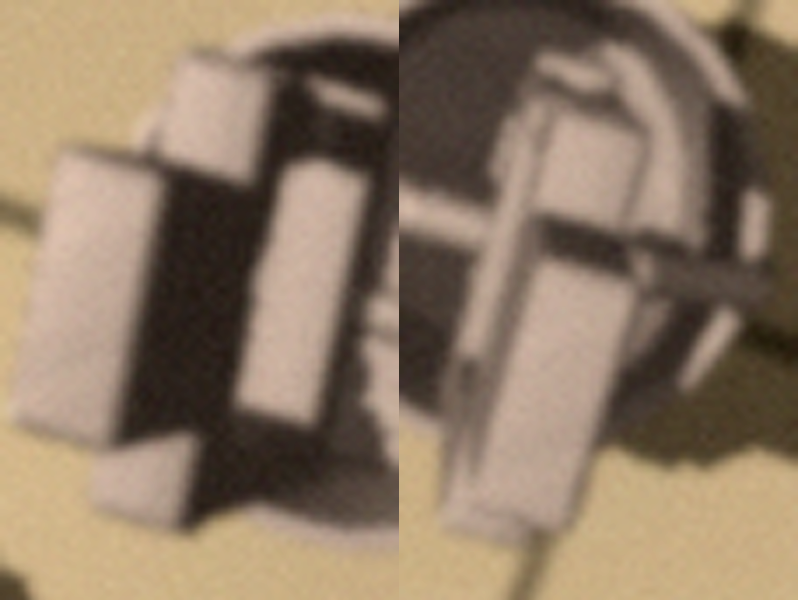

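The crops show the tab and crown, with the foot's lit top running right up to a thin slit at its upper end. That slit is the foot end beyond the gate wires, so the gate should face the shelf (+x). I'll check this numerically.

Run:
```python
from h import *
import pickle
np.set_printoptions(precision=4,suppress=True)
s1,s2=[pickle.load(open(f"w{i}.pkl","rb")) for i in (1,2)]
A,B=cam("wrist",s1),cam("wrist",s2)
l=lambda p:(190+p[0]/7,62+p[1]/7)
r=lambda p:(312+(p[0]-399)/7,127+p[1]/7)
L=[(60,150),(165,180),(110,445),(15,420)];Rr=[(538,258),(632,275),(570,530),(485,510)]
X=[]
for a,b in zip(L,Rr):
    x,e=tri((A,l(a)),(B,r(b)));X.append(x);print(x,e)
X=np.array(X);c=X.mean(0);d=(X[0]+X[1]-X[2]-X[3])/2;w=(X[0]+X[3]-X[1]-X[2])/2
yaw=np.arctan2(d[1],d[0]);print("c",c,"len",np.linalg.norm(d),"wid",np.linalg.norm(w),"yaw",np.degrees(yaw))
for h in (0,np.pi):
    M=Ro.from_euler("z",yaw+h).as_matrix();o=np.array([c[0],c[1],0])
    il=lambda q:((proj(A,o+M@q)-[190,62])*7).round()
    print(h,[ (n,il(np.array(q)/1e3)) for n,q in dict(footgate_end=(23,0,82),gate_in=(15,0,84),spine_in=(-14,0,82),spine_foot_out=(-22,-5,82),crown_gate=(22,0,144)).items()])
print("cup rim check",proj(A,[c[0],c[1],.045]))
```

```text
[ 0.5243 -0.1989  0.177 ] [0.0, 0.0]
[ 0.5252 -0.2074  0.175 ] [0.3, 0.3]
[ 0.5028 -0.21    0.1799] [0.0, 0.0]
[ 0.5021 -0.202   0.1809] [0.1, 0.1]
c [ 0.5136 -0.2046  0.1782] len 0.022860729862661185 wid 0.00840203646793746 yaw 7.361227388259666
0 [('footgate_end', array([336.,  83.])), ('gate_in', array([321., 155.])), ('spine_in', array([283., 412.])), ('spine_foot_out', array([314., 491.])), ('crown_gate', array([216.,  55.]))]
3.141592653589793 [('footgate_end', array([271., 490.])), ('gate_in', array([278., 422.])), ('spine_in', array([323., 165.])), ('spine_foot_out', array([291.,  81.])), ('crown_gate', array([146., 524.]))]
cup rim check [241.1417 103.1098]
```

The gate faces +x: the slit and lit foot match hypothesis 0 to within a few pixels. The tab centre is (0.514, -0.205), its top measures 0.178 and its size is right. Now align and descend.

{"op": "drive_tool", "data": {"rows": [[[1.3, 0.5, 0], [0, 0, 0], 100], [[1.35, 0.45, 0], [0, 0, 0], 100], [[0, 0, 0], [0, 0, 0.097], 60], [[0, 0, 0], [0, 0, 0.097], 60], [[0, 0, 0], [0, 0, 0], 60]]}}

```text
t: 2.6
tcp_pos: [0.5153, -0.2052, 0.2825]
ee_rot: [0.997, 0.078, 0.0, 0.0]
contact_force: [0.1, 0.9, 0.3]
finger_gap: 0.0511
finger_force: 0.0
```

Run:
```python
from h import *
s=arm.read_state(); im=arm.camera("wrist")[:,:,::-1]; cv2.imwrite("pics/w3.png",im)
C=cam("wrist",s);R=Ro.from_quat(s["ee_rot"]).as_matrix()
print(s["tcp_pos"],s["finger_gap"],np.degrees(np.arctan2(R[1,0],R[0,0])),proj(C,(.5136,-.2046,.178)),proj(C,s["tcp_pos"]-[0,0,.1]),proj(C,(.559,.05,.175)))
cv2.imwrite("pics/crop4.png",cv2.resize(im[110:310,180:460],None,fx=2.8,fy=2.8,interpolation=cv2.INTER_CUBIC))
```

```text
[ 0.51532741 -0.20522044  0.28251911] 0.05112156611424328 8.930635493434764 [318.15568596 226.57933032] [319.53918976 226.13316813] [-93.34108307  89.0366863 ]
```

View pics/crop4.png

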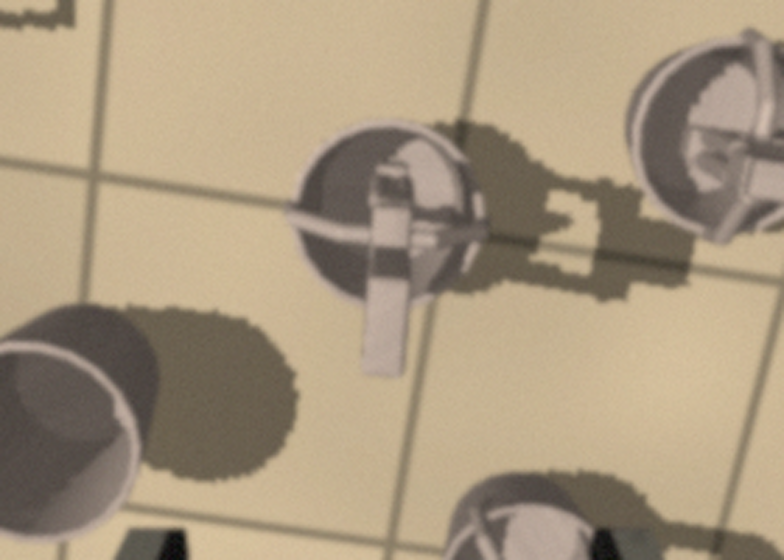

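Tab top is centred at full-frame (318,227), exactly as predicted, with about 3–4° of yaw left. Turn slightly, then descend and close.

{"op": "drive_tool", "data": {"rows": [[[-0.15, 0, 3], [0, 0, 0.05], 60], [[0, 0, 4], [0, 0, 0], 60], [[0, 0, 3], [0, 0, 0], 60], [[0, 0, 1.95], [0, 0, 0], 60], [[0, 0, 0], [0, 0, 0], 60]], "force": 30}}

```text
t: 3.15
tcp_pos: [0.5108, -0.2042, 0.1604]
ee_rot: [0.999, 0.054, -0.003, -0.001]
contact_force: [-0.8, 0.6, 0.1]
finger_gap: 0.0513
finger_force: 0.0
```

{"op": "drive_tool", "data": {"rows": [[[0, 0, 0], [0, 0, 0], 0], [[0, 0, 0], [0, 0, 0], 0], [[0, 0, 0], [0, 0, 0], 0], [[0, 0, 0], [0, 0, 0], 0], [[0, 0, 0], [0, 0, 0], 0]], "force": 30}}

```text
t: 3.65
tcp_pos: [0.5129, -0.2047, 0.1639]
ee_rot: [0.999, 0.053, 0.001, 0.0]
contact_force: [-0.7, 0.4, 0.5]
finger_gap: 0.0001
finger_force: 0.0
```

{"op": "drive_tool", "data": {"rows": [[[0, 0, 0], [0, 0, 0], 0], [[0, 0, 0], [0, 0, 0], 0], [[0, 0, 0], [0, 0, 0], 0]], "force": 115}}

```text
t: 3.95
tcp_pos: [0.5125, -0.2045, 0.1632]
ee_rot: [0.999, 0.053, -0.0, 0.0]
contact_force: [0.5, 0.4, -0.7]
finger_gap: 0.0
finger_force: 0.0
```

The fingers shut on nothing, so I'll look.

Run:
```python
from h import *
s=arm.read_state(); w=arm.camera("wrist")[:,:,::-1]; sc=arm.camera("scene")[:,:,::-1]; tp=arm.camera("top")[:,:,::-1]
for n,i in (("w4",w),("s4",sc),("t4",tp)): cv2.imwrite(f"pics/{n}.png",i)
print(s["tcp_pos"],proj(cam("scene"),s["tcp_pos"]),proj(cam("top"),s["tcp_pos"]),proj(cam("wrist",s),s["tcp_pos"]))
f=lambda im,x,y,a,b,k:cv2.resize(im[y:y+b,x:x+a],None,fx=k,fy=k,interpolation=cv2.INTER_CUBIC)
cv2.imwrite("pics/crop5.png",np.hstack([cv2.resize(w[60:480,140:500],(500,583)),np.vstack([f(sc,200,220,100,97,3),f(tp,345,200,100,97,3)])[:583]]))
```

```text
[ 0.51247944 -0.20451667  0.1632062 ] [239.7662419  266.64231964] [390.46125451 246.77934583] [320.21612292 293.45677489]Traceback (most recent call last):
  File "<stdin>", line 6, in <module>
    return _nx.concatenate(arrs, 1, dtype=dtype, casting=casting)
           ~~~~~~~~~~~~~~~^^^^^^^^^^^^^^^^^^^^^^^^^^^^^^^^^^^^^^^
ValueError: all the input array dimensions except for the concatenation axis must match exactly, but along dimension 0, the array at index 0 has size 583 and the array at index 1 has size 582
```

Run:
```python
from h import *
w,sc,tp=[cv2.imread(f"pics/{n}.png") for n in ("w4","s4","t4")]
f=lambda im,x,y,a,b,k:cv2.resize(im[y:y+b,x:x+a],None,fx=k,fy=k,interpolation=cv2.INTER_CUBIC)
cv2.imwrite("pics/crop5.png",np.hstack([cv2.resize(w[60:480,140:500],(500,582)),np.vstack([f(sc,200,220,100,97,3),f(tp,345,200,100,97,3)])]))
```

```text
(no output)
```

View pics/crop5.png

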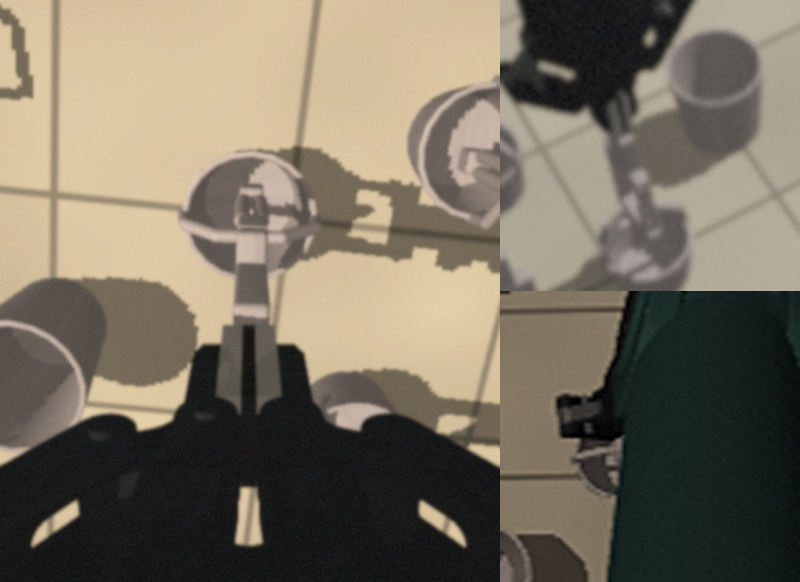

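Run:
```python
from h import *
np.set_printoptions(precision=1,suppress=True)
s=arm.read_state();C=cam("wrist",s);S=cam("scene")
M=Ro.from_euler("z",np.radians(6)).as_matrix();o=np.array([.5136,-.2046,0])
cr=lambda p:(p-[140,60])*[500/360,582/420]
sc=lambda p:(p-[200,220])*3+[500,0]
for n,q in dict(rim=(0,0,45),tabtop_px=(12,0,178),tabtop_mx=(-12,0,178),tab_px_bottom=(12,0,144),crown_px=(22,0,140)).items():
    X=o+M@np.array(q)/1e3; print(n,cr(proj(C,X)),sc(proj(S,X)))
for d in (0,.019): print("tool",d,cr(proj(C,s["tcp_pos"]-[0,0,d])),sc(proj(S,s["tcp_pos"]-[0,0,d])))
print(s["finger_gap"],s["finger_force"])
```

```text
rim [249.8 217.5] [643.2 238.6]
tabtop_px [251.4 302.6] [627.1 140.1]
tabtop_mx [251.1 381.9] [606.5 115.3]
tab_px_bottom [250.8 261. ] [634.1 170.7]
crown_px [250.9 227.7] [643.4 184.5]
tool 0 [250.3 323.5] [619.3 140. ]
tool 0.019 [250.1 298.7] [623.4 157. ]
-3.035731191454143e-05 0.0
```

The cup hasn't moved: its rim and the tab's +x edge are where predicted. The shut pads are visibly above the tab top, with tips near z≈0.185, although the TCP reads 0.163. So the fingertips reach less far than stated. Going about 35 mm lower is clear either way, since the body would still be above the tab.

{"op": "drive_tool", "data": {"rows": [[[0, 0, -1], [0, 0, 0], 60], [[0, 0, 0], [0, 0, 0], 60], [[0, 0, 0], [0, 0, 0], 60], [[0, 0, 0], [0, 0, 0], 60], [[0, 0, 0], [0, 0, 0], 60]], "force": 30}}

```text
t: 4.6
tcp_pos: [0.5124, -0.2045, 0.1731]
ee_rot: [0.999, 0.053, -0.0, -0.0]
contact_force: [-0.0, 0.1, -0.0]
finger_gap: 0.0507
finger_force: 0.0
```

{"op": "drive_tool", "data": {"rows": [[[0, 0, 1], [0, 0, 0], 60], [[0, 0, 1.2], [0, 0, 0], 60], [[0, 0, 1.2], [0, 0, 0], 60], [[0, 0, 0.9], [0, 0, 0], 60], [[0, 0, 0], [0, 0, 0], 60]]}}

```text
t: 5.1
tcp_pos: [0.5111, -0.204, 0.1281]
ee_rot: [0.999, 0.053, -0.002, -0.001]
contact_force: [-0.0, -0.1, -0.9]
finger_gap: 0.051
finger_force: 0.0
```

{"op": "drive_tool", "data": {"rows": [[[0, 0, 0], [0, 0, 0], 0], [[0, 0, 0], [0, 0, 0], 0], [[0, 0, 0], [0, 0, 0], 0], [[0, 0, 0], [0, 0, 0], 0], [[0, 0, 0], [0, 0, 0], 0]]}}

```text
t: 5.6
tcp_pos: [0.5131, -0.2048, 0.1307]
ee_rot: [0.999, 0.053, 0.001, 0.0]
contact_force: [0.2, -1.2, 2.2]
finger_gap: 0.0093
finger_force: 32.8
```

Gripped (gap 9.3 mm, 33 N). One look to see how deep the grip is.

Run:
```python
from h import *
s=arm.read_state();w=arm.camera("wrist")[:,:,::-1]; sc=arm.camera("scene")[:,:,::-1]
cv2.imwrite("pics/w5.png",w);cv2.imwrite("pics/s5.png",sc)
f=lambda im,x,y,a,b,k:cv2.resize(im[y:y+b,x:x+a],None,fx=k,fy=k,interpolation=cv2.INTER_CUBIC)
cv2.imwrite("pics/crop6.png",np.hstack([f(w,230,180,200,290,2),f(sc,215,235,57,83,7)[:580]]))
C=cam("wrist",s);S=cam("scene")
M=Ro.from_euler("z",np.radians(6)).as_matrix();o=np.array([.5136,-.2046,0])
for q in [(12,0,178),(12,0,144),(22,0,140),(0,0,45)]:
    X=o+M@np.array(q)/1e3; print(q,(proj(C,X)-[230,180])*2,(proj(S,X)-[215,235])*7+[400,0])
for d in (-.02,-.01,0,.019): print(d,(proj(C,s["tcp_pos"]-[0,0,d])-[230,180])*2,(proj(S,s["tcp_pos"]-[0,0,d])-[215,235])*7+[400,0])
```

```text
(12, 0, 178) [181.30087591 285.13052173] [591.4711667  221.86091504]
(12, 0, 144) [180.31000566 196.02521113] [608.0024041  293.25175834]
(22, 0, 140) [180.36454422 138.64335425] [629.65688463 325.517987  ]
(0, 0, 45) [178.76565055 103.88788856] [629.13857969 451.79350157]
-0.02 [180.9147555 273.2255032] [579.74234732 249.61756834]
-0.01 [180.65708286 248.75944868] [584.66002271 270.18935346]
0 [180.42707776 226.92043142] [589.49493369 290.41491566]
0.019 [180.0518096 191.2886657] [598.46061392 327.92045076]
```

View pics/crop6.png

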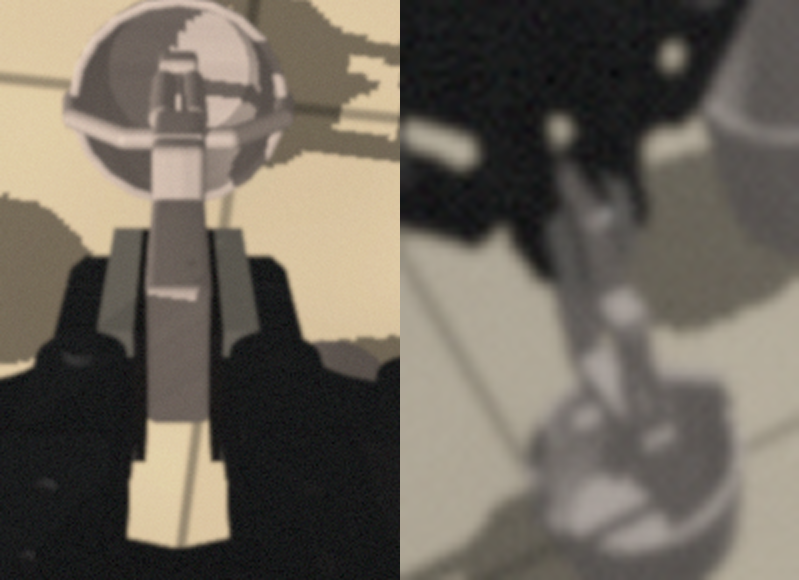

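The pads hold only the top ~20 mm of the tab (tips at about z 0.158), so the true grasp point is roughly 45 mm above the reported TCP. I'll regrip 15 mm lower with full force.

{"op": "drive_tool", "data": {"rows": [[[0, 0, 0], [0, 0, 0], 40], [[0, 0, 0], [0, 0, 0], 40], [[0, 0, 0.75], [0, 0, 0], 40], [[0, 0, 0.75], [0, 0, 0], 40], [[0, 0, 0], [0, 0, 0], 40]]}}

```text
t: 6.2
tcp_pos: [0.5113, -0.2041, 0.1137]
ee_rot: [0.999, 0.053, -0.001, -0.001]
contact_force: [-0.3, -1.2, 0.8]
finger_gap: 0.0343
finger_force: 0.0
```

{"op": "drive_tool", "data": {"rows": [[[0, 0, 0], [0, 0, 0], 0], [[0, 0, 0], [0, 0, 0], 0], [[0, 0, 0], [0, 0, 0], 0], [[0, 0, 0], [0, 0, 0], 0]]}}

```text
t: 6.6
tcp_pos: [0.5122, -0.2044, 0.115]
ee_rot: [0.999, 0.053, -0.0, -0.0]
contact_force: [0.2, 0.2, -2.6]
finger_gap: 0.0097
finger_force: 31.9
```

{"op": "drive_tool", "data": {"rows": [[[0, 0, 0], [0, 0, 0], 0], [[0, 0, 0], [0, 0, 0], 0], [[0, 0, 0], [0, 0, 0], 0]], "force": 115}}

```text
t: 6.9
tcp_pos: [0.5124, -0.2045, 0.1151]
ee_rot: [0.999, 0.053, -0.0, -0.0]
contact_force: [-0.8, -1.4, -2.3]
finger_gap: 0.0086
finger_force: 111.9
```

Run:
```python
from h import *
import pickle
np.set_printoptions(precision=4,suppress=True)
s=arm.read_state();w=arm.camera("wrist")[:,:,::-1]; tp=cv2.imread("pics/top0.png")
pickle.dump(s,open("w6.pkl","wb"));cv2.imwrite("pics/w6.png",w)
R=Ro.from_quat(s["ee_rot"]).as_matrix();print(s["t"],s["tcp_pos"],np.degrees(np.arctan2(R[1,0],R[0,0])),s["contact_force"],s["wrist_torque"])
C=cam("wrist",s);print(proj(C,(.559,.05,.175)))
# shelf top-front edge in the top picture: bright top / dark front boundary, columns 185..330
T=cam("top");g=cv2.cvtColor(tp,cv2.COLOR_BGR2GRAY).astype(float)
P=[]
for u in list(range(185,250,5))+list(range(265,325,5)):
    col=cv2.GaussianBlur(g,(3,3),0)[160:206,u];v=160+np.argmin(np.diff(col));P.append(plane(T,(u,v+.5),.19)[:2])
P=np.array(P);l=cv2.fitLine(P.astype(np.float32),cv2.DIST_HUBER,0,1e-4,1e-4).ravel()
print("edge dir",l,"yaw",np.degrees(np.arctan2(l[0],-l[1]))%180)
n=np.array([-l[1],l[0]]);print(((P-l[2:])@n*1e3).round(1))
```

```text
6.9 [ 0.5124 -0.2045  0.1151] 6.1193656113208625 [-0.8495 -1.3685 -2.2978] [ 0.0442 -0.0407  0.0039]
[-759.1742  113.1406]
edge dir [ 0.1925 -0.9813  0.6487  0.0455] yaw 11.096897
[  0.3   0.2   0.1   0.   -0.1  -0.2  -0.3  -0.3 -31.1 -33.2 -33.3 -33.4
 -33.5 -48.1  -1.3  -1.4   0.6   0.5   0.4   0.3   0.2   0.1  -0.   -0.1
  -0.2]
```

Firm grip. Shelf yaw is about 11.1° and the bar centre about (0.559, 0.050), roughly 87 mm out. Lift 10 cm and carry to about 35 mm short of the bar.

{"op": "drive_tool", "data": {"rows": [[[0, 0, -1], [0, 0, 0], 0], [[0, 0, -2], [0, 0, 0], 0], [[0, 0, -2.5], [0, 0, 0], 0], [[0, 0, -2.5], [0, 0, 0], 0], [[0, 0, -2], [0, 0, 0], 0]]}}

```text
t: 7.45
tcp_pos: [0.5128, -0.2047, 0.2173]
ee_rot: [0.999, 0.053, 0.001, 0.0]
contact_force: [-0.3, -0.5, -2.7]
finger_gap: 0.0087
finger_force: 112.0
```

{"op": "drive_tool", "data": {"rows": [[[0.1, -1.5, 0], [0, 0, 0], 0], [[0.2, -3, 0], [0, 0, 0], 0], [[0.2, -3, 0], [0, 0, 0], 0], [[0.2, -3, 0], [0, 0, 0], 0], [[0.2, -3, 0], [0, 0, 0], 0]]}}

```text
t: 7.95
tcp_pos: [0.5056, -0.0668, 0.2143]
ee_rot: [0.999, 0.054, -0.001, -0.0]
contact_force: [0.9, 0.3, -2.4]
finger_gap: 0.0087
finger_force: 112.2
```

{"op": "drive_tool", "data": {"rows": [[[0.2, -3, 0], [0, 0, 0], 0], [[0.2, -3, 0], [0, 0, 0], 0], [[0.2, -2.5, 0], [0, 0, 0], 0], [[0.1, -1.5, 0], [0, 0, 0], 0], [[0, -0.8, 0], [0, 0, -0.087], 0]]}}

```text
t: 8.45
tcp_pos: [0.5009, 0.0423, 0.2143]
ee_rot: [0.995, 0.1, -0.001, -0.001]
contact_force: [-0.3, 0.5, -2.2]
finger_gap: 0.0081
finger_force: 112.2
```

{"op": "drive_tool", "data": {"rows": [[[0, 0, 0], [0, 0, 0], 0], [[0, 0, 0], [0, 0, 0], 0], [[0, 0, 0], [0, 0, 0], 0]]}}

```text
t: 8.75
tcp_pos: [0.502, 0.0381, 0.2148]
ee_rot: [0.995, 0.096, -0.001, 0.0]
contact_force: [0.0, 0.4, -2.7]
finger_gap: 0.0085
finger_force: 112.2
```

Run:
```python
from h import *
import pickle
np.set_printoptions(precision=4,suppress=True)
s=arm.read_state();w=arm.camera("wrist")[:,:,::-1];tp=arm.camera("top")[:,:,::-1]
pickle.dump(s,open("w7.pkl","wb"));cv2.imwrite("pics/w7.png",w);cv2.imwrite("pics/t7.png",tp);cv2.imwrite("pics/s7.png",arm.camera("scene")[:,:,::-1])
R=Ro.from_quat(s["ee_rot"]).as_matrix();print(s["t"],s["tcp_pos"],np.degrees(np.arctan2(R[1,0],R[0,0])),s["contact_force"],s["wrist_torque"],s["finger_gap"])
C=cam("wrist",s);print([proj(C,X) for X in ((.559,.05,.175),(.5548,.0722,.175),(.5633,.028,.175))])
```

```text
8.75 [0.502  0.0381 0.2148] 10.984591449248184 [ 0.0102  0.3995 -2.7072] [-0.0537  0.0139 -0.0042] 0.00852613279252404
[array([318.2756, 141.2126]), array([269.2687, 140.9954]), array([366.8866, 141.1288])]
```

Run:
```python
from h import *
w=cv2.imread("pics/w7.png");g=cv2.cvtColor(w,cv2.COLOR_BGR2GRAY)
for u in (278,286,294,342,350,358): print(u,g[110:176:2,u].tolist())
for v in (100,120,130): print("row",v,g[v,240:400:3].tolist())
t=cv2.cvtColor(cv2.imread("pics/top0.png"),cv2.COLOR_BGR2GRAY)
for u in (258,264,270): print("top",u,t[218:234,u].tolist())
```

```text
278 [199, 200, 202, 199, 201, 198, 198, 199, 200, 203, 193, 157, 162, 184, 191, 176, 153, 144, 195, 203, 200, 203, 202, 202, 200, 202, 203, 204, 204, 202, 203, 203, 203]
286 [201, 201, 198, 201, 199, 202, 200, 201, 202, 201, 194, 155, 162, 184, 187, 177, 151, 143, 195, 202, 201, 201, 202, 203, 201, 203, 203, 201, 204, 201, 202, 202, 203]
294 [202, 201, 202, 202, 200, 200, 203, 200, 201, 202, 195, 153, 160, 183, 189, 176, 154, 143, 198, 202, 204, 203, 203, 203, 202, 204, 201, 203, 204, 204, 205, 201, 203]
342 [184, 187, 194, 194, 199, 199, 198, 198, 200, 199, 193, 154, 160, 180, 186, 179, 157, 141, 182, 196, 198, 197, 198, 197, 198, 197, 194, 195, 194, 198, 194, 197, 196]
350 [197, 197, 199, 195, 200, 199, 197, 199, 196, 197, 194, 166, 158, 179, 190, 176, 158, 143, 181, 193, 191, 194, 192, 194, 192, 196, 195, 193, 192, 194, 193, 192, 192]
358 [178, 181, 183, 179, 178, 179, 177, 176, 179, 178, 175, 160, 162, 179, 189, 177, 158, 140, 179, 193, 194, 192, 192, 192, 191, 190, 190, 191, 189, 194, 194, 193, 192]
row 100 [197, 196, 198, 199, 199, 196, 197, 182, 200, 175, 130, 132, 198, 198, 1
[... 312 characters left out ...]
 202, 201, 201, 204, 204, 203, 202, 205, 205, 202, 194, 139, 164, 199, 198, 201, 198, 197, 191, 180, 203, 177, 133, 171, 194, 195, 196, 193, 196, 196, 195, 196, 196]
row 130 [198, 200, 200, 199, 199, 202, 202, 182, 192, 184, 143, 112, 188, 193, 189, 190, 191, 191, 195, 191, 194, 195, 198, 199, 198, 198, 199, 198, 198, 201, 199, 149, 138, 187, 193, 191, 196, 196, 196, 189, 182, 203, 171, 126, 179, 193, 194, 193, 193, 197, 194, 193, 195, 193]
top 258 [35, 104, 110, 107, 106, 105, 89, 90, 88, 58, 105, 109, 108, 109, 107, 107]
top 264 [100, 108, 105, 107, 109, 94, 99, 77, 58, 102, 109, 109, 107, 109, 110, 109]
top 270 [104, 106, 104, 107, 101, 105, 69, 91, 110, 109, 108, 109, 107, 109, 109, 110]
```

The bar shows level at wrist row 138 (columns 268–367), centred and aligned with the tool, about 58.5 mm ahead of the feeder origin. A quick height check against the scene view:

Run:
```python
from h import *
import pickle
np.set_printoptions(precision=4,suppress=True)
S=cam("scene");s=pickle.load(open("w7.pkl","rb"));C=cam("wrist",s)
g=cv2.cvtColor(cv2.imread("pics/scene0.png"),cv2.COLOR_BGR2GRAY).astype(np.float32)
Z=np.arange(.155,.196,.002);acc=[]
for u in np.linspace(280,355,26):
    px=np.array([proj(S,plane(C,(u,138.3),z)) for z in Z],np.float32)
    acc.append(cv2.remap(g,px[None,:,0],px[None,:,1],cv2.INTER_LINEAR)[0])
a=np.array(acc);print([(round(z*1e3),int(m)) for z,m in zip(Z,np.median(a,0))])
B=plane(C,(317.5,138.3),.175);R=Ro.from_quat(s["ee_rot"]).as_matrix();print(B,R.T@(B-s["tcp_pos"]))
# tab / hook edges in wrist: same place relative to tool in w6 and w7?
a,b=[cv2.cvtColor(cv2.imread(f"pics/{n}.png"),cv2.COLOR_BGR2GRAY)[220:400,306:332] for n in("w6","w7")]
print([int(x) for x in a.mean(1)[::6]]);print([int(x) for x in b.mean(1)[::6]])
```

```text
[(155, 160), (157, 159), (159, 158), (161, 156), (163, 152), (165, 150), (167, 147), (169, 145), (171, 145), (173, 148), (175, 150), (177, 152), (179, 154), (181, 154), (183, 155), (185, 156), (187, 158), (189, 158), (191, 160), (193, 160), (195, 161)]
[0.5602 0.0506 0.175 ] [ 0.0596 -0.0011  0.0397]
[171, 99, 98, 105, 120, 98, 98, 122, 151, 184, 184, 183, 184, 94, 93, 94, 94, 95, 95, 91, 88, 85, 94, 98, 98, 98, 97, 97, 97, 96]
[164, 99, 98, 106, 114, 97, 95, 118, 148, 177, 176, 176, 176, 93, 93, 94, 95, 95, 95, 95, 95, 92, 111, 93, 93, 94, 93, 92, 92, 92]
```

Bar height is consistent with 0.175 (the dip at about 0.170 is the shaded underside), and the hook hasn't shifted in the grip. Lower 36.5 mm and approach to within about 7 mm.

{"op": "drive_tool", "data": {"rows": [[[0, 0, 0.8], [0, 0, 0], 0], [[0, 0, 1.2], [0, 0, 0], 0], [[0, 0, 1], [0, 0, 0], 0], [[0, 0, 0.65], [0, 0, 0], 0], [[0, 0, 0], [0, 0, 0], 0]]}}

```text
t: 9.4
tcp_pos: [0.5014, 0.0386, 0.1771]
ee_rot: [0.995, 0.097, -0.002, 0.0]
contact_force: [0.2, 0.2, -2.0]
finger_gap: 0.0085
finger_force: 112.2
```

{"op": "drive_tool", "data": {"rows": [[[0.6, 0, 0], [0, 0, 0], 0], [[0.8, 0, 0], [0, 0, 0], 0], [[0.8, 0, 0], [0, 0, 0], 0], [[0.5, 0, 0], [0, 0, 0], 0], [[0, 0, 0], [0, 0, 0], 0]]}}

```text
t: 9.9
tcp_pos: [0.5306, 0.0444, 0.179]
ee_rot: [0.995, 0.097, 0.001, -0.0]
contact_force: [0.5, -0.2, -1.1]
finger_gap: 0.009
finger_force: 112.2
```

{"op": "drive_tool", "data": {"rows": [[[0, 0, 0], [0, 0, 0], 0], [[0, 0, 0], [0, 0, 0], 0], [[0, 0, 0], [0, 0, 0], 0]]}}

```text
t: 10.2
tcp_pos: [0.5285, 0.0439, 0.1786]
ee_rot: [0.995, 0.097, -0.0, 0.0]
contact_force: [0.5, 0.1, -3.1]
finger_gap: 0.0087
finger_force: 112.2
```

{"op": "drive_tool", "data": {"rows": [[[0.2, 0, 0], [0, 0, 0], 0], [[0.2, 0, 0], [0, 0, 0], 0], [[0.2, 0, 0], [0, 0, 0], 0], [[0.2, 0, 0], [0, 0, 0], 0], [[0.2, 0, 0], [0, 0, 0], 0]]}}

```text
t: 10.7
tcp_pos: [0.5373, 0.0456, 0.1783]
ee_rot: [0.995, 0.097, -0.002, 0.0]
contact_force: [-3.7, -0.8, -0.5]
finger_gap: 0.0086
finger_force: 112.3
```

{"op": "drive_tool", "data": {"rows": [[[0, 0, 0], [0, 0, 0], 0], [[0, 0, 0], [0, 0, 0], 0]]}}

```text
t: 10.9
tcp_pos: [0.5377, 0.0457, 0.1783]
ee_rot: [0.995, 0.097, -0.001, 0.0]
contact_force: [-3.3, -0.4, -1.6]
finger_gap: 0.0085
finger_force: 112.3
```

```bash
cat > st.py <<'E'
from h import *
np.set_printoptions(precision=2,suppress=True)
s=arm.read_state();R=Ro.from_quat(s["ee_rot"]).as_matrix()
B=np.array([.5602,.0506,.175])
b=R.T@(B-s["tcp_pos"])
print("t",s["t"],"bar in feeder x,y,z mm",b[0]*1e3-1.2,-b[1]*1e3,(.175-s["tcp_pos"][2]+.1151)*1e3,"F tool",R.T@s["contact_force"],"tq",R.T@s["wrist_torque"],"gap",s["finger_gap"],s["finger_force"])
E
python3 st.py
```

```text
t 10.9 bar in feeder x,y,z mm 21.800038188868616 0.507615753724248 111.76873085492527 F tool [-3.29 -0.25  1.64] tq [ 0.01 -0.82  0.01] gap 0.00850619265251652 112.29627180822717
```

Gate contact at the predicted place, 3.3 N. Continue.

{"op": "drive_tool", "data": {"rows": [[[0.2, 0, 0], [0, 0, 0], 0], [[0.2, 0, 0], [0, 0, 0], 0], [[0.2, 0, 0], [0, 0, 0], 0], [[0.2, 0, 0], [0, 0, 0], 0], [[0.2, 0, 0], [0, 0, 0], 0]]}}

```text
t: 11.4
tcp_pos: [0.5473, 0.0475, 0.1782]
ee_rot: [0.995, 0.097, -0.002, 0.0]
contact_force: [-6.1, -1.2, -1.6]
finger_gap: 0.0089
finger_force: 112.3
```

```bash
python3 st.py
```

```text
t 11.4 bar in feeder x,y,z mm 12.106887564771235 0.5976602067915577 111.89322987648343 F tool [-6.25 -0.03  1.63] tq [-0.04 -1.44 -0.03] gap 0.008888378357266767 112.28617310793197
```

{"op": "drive_tool", "data": {"rows": [[[0.2, 0, 0], [0, 0, 0], 0], [[0.2, 0, 0], [0, 0, 0], 0], [[0.2, 0, 0], [0, 0, 0], 0], [[0, 0, 0], [0, 0, 0], 0]]}}

```text
t: 11.8
tcp_pos: [0.5528, 0.0485, 0.1776]
ee_rot: [0.995, 0.097, -0.002, 0.0]
contact_force: [-5.0, -1.8, -5.1]
finger_gap: 0.0083
finger_force: 112.0
```

{"op": "drive_tool", "data": {"rows": [[[0.2, 0, 0], [0, 0, 0], 0], [[0.15, 0, 0], [0, 0, 0], 0], [[0.15, 0, 0], [0, 0, 0], 0], [[0, 0, 0], [0, 0, 0], 0]]}}

```text
t: 12.2
tcp_pos: [0.5585, 0.0497, 0.1774]
ee_rot: [0.995, 0.097, -0.001, 0.0]
contact_force: [-3.3, -0.8, -9.2]
finger_gap: 0.0091
finger_force: 111.8
```

```bash
python3 st.py
```

```text
t 12.2 bar in feeder x,y,z mm 0.6604801722233089 0.583982411504928 112.66277402065731 F tool [-3.33  0.11  9.19] tq [-0.09 -0.65  0.01] gap 0.009089759932343507 111.83881640921754
```

The downward component is the swung gate's normal, as expected. Continue in small steps.

{"op": "drive_tool", "data": {"rows": [[[0.15, 0, 0], [0, 0, 0], 0], [[0.15, 0, 0], [0, 0, 0], 0], [[0.1, 0, 0], [0, 0, 0], 0], [[0, 0, 0], [0, 0, 0], 0]]}}

```text
t: 12.6
tcp_pos: [0.5667, 0.0515, 0.1804]
ee_rot: [0.995, 0.097, 0.003, -0.0]
contact_force: [-0.3, 0.1, -2.9]
finger_gap: 0.0087
finger_force: 112.7
```

{"op": "drive_tool", "data": {"rows": [[[0.1, 0, 0], [0, 0, 0], 0], [[0.1, 0, 0], [0, 0, 0], 0], [[0, 0, 0], [0, 0, 0], 0]]}}

```text
t: 12.9
tcp_pos: [0.566, 0.0513, 0.1791]
ee_rot: [0.995, 0.097, 0.001, -0.0]
contact_force: [0.2, -0.4, -3.1]
finger_gap: 0.0088
finger_force: 112.7
```

```bash
python3 st.py
```

```text
t 12.9 bar in feeder x,y,z mm -7.0712538551816 0.4432290696248734 110.99999225367809 F tool [0.08 0.46 3.14] tq [ 0.01 -0.03 -0.02] gap 0.00877532686123095 112.705787212617
```

Snapped through: only the cup's weight remains. Now tug back until the bar meets the shut gate (bar at about x +12).

{"op": "drive_tool", "data": {"rows": [[[-0.3, 0, 0], [0, 0, 0], 0], [[-0.5, 0, 0], [0, 0, 0], 0], [[-0.4, 0, 0], [0, 0, 0], 0], [[-0.2, 0, 0], [0, 0, 0], 0], [[0, 0, 0], [0, 0, 0], 0]]}}

```text
t: 13.4
tcp_pos: [0.551, 0.0482, 0.1787]
ee_rot: [0.995, 0.097, -0.0, 0.0]
contact_force: [-0.1, -0.4, -1.7]
finger_gap: 0.0086
finger_force: 112.7
```

{"op": "drive_tool", "data": {"rows": [[[-0.1, 0, 0], [0, 0, 0], 0], [[-0.1, 0, 0], [0, 0, 0], 0], [[0, 0, 0], [0, 0, 0], 0]]}}

```text
t: 13.7
tcp_pos: [0.5495, 0.048, 0.1787]
ee_rot: [0.995, 0.097, -0.0, 0.0]
contact_force: [-0.1, -0.6, -3.4]
finger_gap: 0.0088
finger_force: 112.7
```

```bash
python3 st.py
```

```text
t 13.7 bar in feeder x,y,z mm 9.757109596335724 0.47610791100284205 111.43973937503716 F tool [-0.16  0.54  3.36] tq [-0.02  0.    0.01] gap 0.008785109479788653 112.70609854684153
```

{"op": "drive_tool", "data": {"rows": [[[-0.1, 0, 0], [0, 0, 0], 0], [[-0.1, 0, 0], [0, 0, 0], 0], [[0, 0, 0], [0, 0, 0], 0]]}}

```text
t: 14.0
tcp_pos: [0.5475, 0.0476, 0.1786]
ee_rot: [0.995, 0.097, -0.0, 0.0]
contact_force: [-0.3, -0.1, -1.7]
finger_gap: 0.0086
finger_force: 112.7
```

{"op": "drive_tool", "data": {"rows": [[[-0.1, 0, 0], [0, 0, 0], 0], [[0, 0, 0], [0, 0, 0], 0]]}}

```text
t: 14.2
tcp_pos: [0.547, 0.0475, 0.1788]
ee_rot: [0.995, 0.097, 0.0, -0.0]
contact_force: [-0.2, 1.0, -2.6]
finger_gap: 0.0086
finger_force: 112.7
```

```bash
python3 st.py
```

```text
t 14.2 bar in feeder x,y,z mm 12.320937624300878 0.47964663923747325 111.31206304025811 F tool [-0.04 -0.98  2.56] tq [-0.01  0.12  0.  ] gap 0.008561134806870912 112.69765430763073
```

{"op": "drive_tool", "data": {"rows": [[[-0.1, 0, 0], [0, 0, 0], 0], [[0, 0, 0], [0, 0, 0], 0]]}}

```text
t: 14.4
tcp_pos: [0.5468, 0.0475, 0.1789]
ee_rot: [0.995, 0.097, 0.001, -0.0]
contact_force: [2.8, 0.6, -4.2]
finger_gap: 0.009
finger_force: 112.7
```

```bash
python3 st.py
```

```text
t 14.4 bar in feeder x,y,z mm 12.535196674015296 0.43162705805844165 111.18553332422513 F tool [ 2.84 -0.03  4.17] tq [-0.02  0.62  0.02] gap 0.008967700672776703 112.67354646239255
```

2.8 N against the shut gate; a little more makes it a clear tug.

{"op": "drive_tool", "data": {"rows": [[[-0.1, 0, 0], [0, 0, 0], 0], [[0, 0, 0], [0, 0, 0], 0], [[0, 0, 0], [0, 0, 0], 0]]}}

```text
t: 14.7
tcp_pos: [0.5466, 0.0475, 0.1791]
ee_rot: [0.995, 0.097, 0.002, -0.0]
contact_force: [4.0, 0.9, -5.4]
finger_gap: 0.0086
finger_force: 112.6
```

```bash
python3 st.py
```

```text
t 14.7 bar in feeder x,y,z mm 12.76700965558336 0.4319954856513994 111.02815854013488 F tool [ 4.05 -0.08  5.42] tq [-0.04  1.28  0.01] gap 0.008558152014774945 112.64921751411748
```

{"op": "drive_tool", "data": {"rows": [[[-0.05, 0, 0], [0, 0, 0], 0], [[0, 0, 0], [0, 0, 0], 0], [[0, 0, 0], [0, 0, 0], 0], [[0, 0, 0], [0, 0, 0], 0]]}}

```text
t: 15.1
tcp_pos: [0.5465, 0.0475, 0.1791]
ee_rot: [0.995, 0.097, 0.002, -0.0]
contact_force: [6.3, 0.8, -6.2]
finger_gap: 0.0088
finger_force: 112.6
```

```bash
python3 st.py
```

```text
t 15.1 bar in feeder x,y,z mm 12.850867551816908 0.4314154505409583 111.006104936363 F tool [6.29 0.38 6.24] tq [-0.03  1.4   0.01] gap 0.008757865685803102 112.58597686406574
```

Gate holds at about 6 N. Now centre the bar under the crown and lower onto it.

{"op": "drive_tool", "data": {"rows": [[[0.3, 0, 0], [0, 0, 0], 0], [[0.5, 0, 0], [0, 0, 0], 0], [[0.45, 0, 0], [0, 0, 0], 0], [[0.2, 0, 0], [0, 0, 0], 0], [[0, 0, 0], [0, 0, 0], 0]]}}

```text
t: 15.6
tcp_pos: [0.5583, 0.0498, 0.1785]
ee_rot: [0.995, 0.097, -0.0, 0.0]
contact_force: [0.1, 0.5, -1.8]
finger_gap: 0.0084
finger_force: 112.7
```

{"op": "drive_tool", "data": {"rows": [[[0, 0, 0.4], [0, 0, 0], 0], [[0, 0, 0.5], [0, 0, 0], 0], [[0, 0, 0.4], [0, 0, 0], 0], [[0, 0, 0.3], [0, 0, 0], 0], [[0, 0, 0], [0, 0, 0], 0]]}}

```text
t: 16.1
tcp_pos: [0.5579, 0.0497, 0.162]
ee_rot: [0.995, 0.097, -0.001, 0.0]
contact_force: [-0.7, -0.4, -2.4]
finger_gap: 0.0087
finger_force: 112.7
```

```bash
python3 st.py
```

```text
t 16.1 bar in feeder x,y,z mm 1.2509425400709706 0.44096124263324865 128.09581144370603 F tool [-0.76  0.22  2.38] tq [-0.03  0.06 -0.01] gap 0.008709463139810822 112.65784734066983
```

{"op": "drive_tool", "data": {"rows": [[[0.1, 0, 0.1], [0, 0, 0], 0], [[0, 0, 0.1], [0, 0, 0], 0], [[0, 0, 0], [0, 0, 0], 0], [[0, 0, 0], [0, 0, 0], 0]]}}

```text
t: 16.5
tcp_pos: [0.5595, 0.0499, 0.1608]
ee_rot: [0.995, 0.097, 0.0, 0.0]
contact_force: [-0.2, -0.2, -1.6]
finger_gap: 0.0086
finger_force: 112.7
```

```bash
python3 st.py
```

```text
t 16.5 bar in feeder x,y,z mm -0.3585637741534926 0.5024421910745198 129.33248432112788 F tool [-0.27  0.14  1.63] tq [-0.01 -0.    0.02] gap 0.008645294329521349 112.65788869925018
```

{"op": "drive_tool", "data": {"rows": [[[0, 0, 0.1], [0, 0, 0], 0], [[0, 0, 0], [0, 0, 0], 0], [[0, 0, 0], [0, 0, 0], 0]]}}

```text
t: 16.8
tcp_pos: [0.5597, 0.05, 0.16]
ee_rot: [0.995, 0.097, 0.0, -0.0]
contact_force: [-0.1, -0.2, -0.6]
finger_gap: 0.0081
finger_force: 113.8
```

{"op": "drive_tool", "data": {"rows": [[[0, 0, 0.1], [0, 0, 0], 0], [[0, 0, 0], [0, 0, 0], 0], [[0, 0, 0], [0, 0, 0], 0]]}}

```text
t: 17.1
tcp_pos: [0.5597, 0.05, 0.1598]
ee_rot: [0.995, 0.097, 0.0, 0.0]
contact_force: [-1.3, -0.4, 4.5]
finger_gap: 0.009
finger_force: 117.6
```

```bash
python3 st.py
```

```text
t 17.1 bar in feeder x,y,z mm -0.5825321152178693 0.5218220524607449 130.33230109001104 F tool [-1.35  0.15 -4.48] tq [ 0.02 -0.47  0.06] gap 0.008997848838334653 117.60020159737905
```

Seated in the V, with the ring carrying it. Ease the load, lower the grip force, and open.

{"op": "drive_tool", "data": {"rows": [[[0, 0, -0.08], [0, 0, 0], 0], [[0, 0, 0], [0, 0, 0], 0], [[0, 0, 0], [0, 0, 0], 0], [[0, 0, 0], [0, 0, 0], 0]], "force": 20}}

```text
t: 17.5
tcp_pos: [0.5596, 0.05, 0.1598]
ee_rot: [0.995, 0.097, 0.0, 0.0]
contact_force: [-1.6, -0.2, 3.4]
finger_gap: 0.0082
finger_force: 116.7
```

{"op": "drive_tool", "data": {"rows": [[[0, 0, 0], [0, 0, 0], 12], [[0, 0, 0], [0, 0, 0], 20], [[0, 0, 0], [0, 0, 0], 40], [[0, 0, 0], [0, 0, 0], 50], [[0, 0, 0], [0, 0, 0], 50]]}}

```text
t: 18.0
tcp_pos: [0.5592, 0.0499, 0.1591]
ee_rot: [0.995, 0.097, -0.0, 0.0]
contact_force: [0.3, -0.2, -0.4]
finger_gap: 0.0426
finger_force: 0.0
```

```bash
python3 st.py
```

```text
t 18.0 bar in feeder x,y,z mm -0.07064160425098298 0.4648728489763659 130.97417452830328 F tool [0.22 0.24 0.36] tq [ 0.03 -0.05 -0.07] gap 0.04260395037185163 0.0
```

Released. Rise straight up, then back off, let it settle, and look.

{"op": "drive_tool", "data": {"rows": [[[0, 0, -1], [0, 0, 0], 50], [[0, 0, -2], [0, 0, 0], 50], [[0, 0, -2.5], [0, 0, 0], 50], [[0, 0, -2.5], [0, 0, 0], 50], [[0, 0, -2], [0, 0, 0], 50]]}}

```text
t: 18.5
tcp_pos: [0.5599, 0.0501, 0.2617]
ee_rot: [0.995, 0.097, 0.001, -0.0]
contact_force: [0.4, -0.6, 0.4]
finger_gap: 0.0426
finger_force: 0.0
```

{"op": "drive_tool", "data": {"rows": [[[-1, 0, -1], [0, 0, 0], 50], [[-3, 0, 0], [0, 0, 0], 50], [[-3, 0, 0], [0, 0, 0], 50], [[-3, 0, 0], [0, 0, 0], 50], [[-1, 0, 0], [0, 0, 0], 50]]}}

```text
t: 19.0
tcp_pos: [0.4468, 0.0277, 0.2688]
ee_rot: [0.995, 0.096, -0.002, 0.0]
contact_force: [-0.4, -0.1, -0.0]
finger_gap: 0.0429
finger_force: 0.0
```

{"op": "drive_tool", "data": {"rows": [[[0, 0, 0], [0, 0, 0], 50], [[0, 0, 0], [0, 0, 0], 50], [[0, 0, 0], [0, 0, 0], 50], [[0, 0, 0], [0, 0, 0], 50], [[0, 0, 0], [0, 0, 0], 50]]}}

```text
t: 19.5
tcp_pos: [0.4523, 0.029, 0.2694]
ee_rot: [0.995, 0.097, 0.0, -0.0]
contact_force: [-0.2, -0.5, -0.2]
finger_gap: 0.0428
finger_force: 0.0
```

Run:
```python
from h import *
s=arm.read_state();a=arm.camera("wrist")[:,:,::-1].copy();sc=arm.camera("scene")[:,:,::-1].copy();cv2.imwrite("pics/s9.png",sc)
for _ in range(10): b=arm.camera("wrist")[:,:,::-1].copy()
cv2.imwrite("pics/w9.png",b)
d=cv2.absdiff(a,b).max(2);print("moved px",(d>40).sum(),arm.read_state()["t"],s["tcp_pos"])
print(proj(cam("wrist",s),(.56,.0506,.175)))
f=lambda im,x,y,w,h,k:cv2.resize(im[y:y+h,x:x+w],None,fx=k,fy=k,interpolation=cv2.INTER_CUBIC)
cv2.imwrite("pics/last.png",np.hstack([f(b,190,0,260,390,1.5)[:585],f(sc,320,175,100,146,4)[:585,:400][:584].copy() if False else cv2.resize(sc[175:321,320:420],(400,585))]))
```

```text
moved px 293 20.1 [0.45225096 0.02900495 0.26937629]
[318.96936445  35.86775539]
```

View pics/last.png

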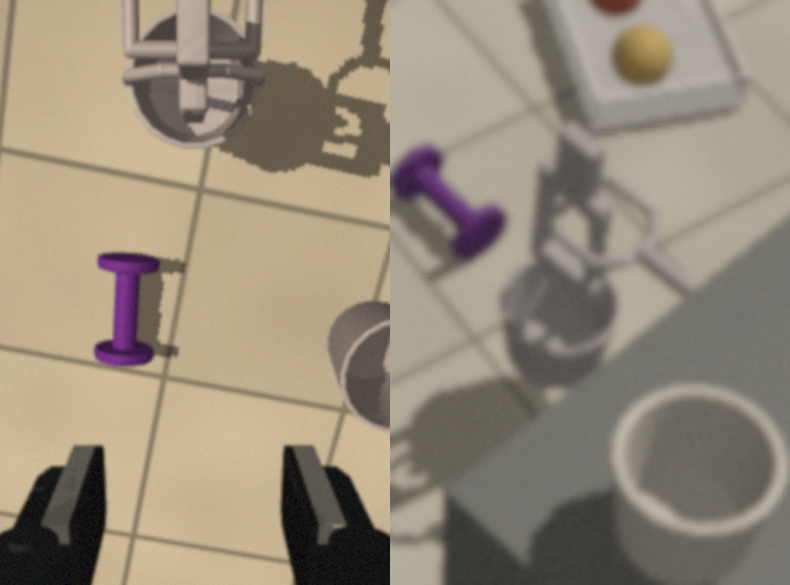

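The cup hangs upright from the ring with the bar inside the hook and the gate shut (right half, about (575,210)); the bystanders are undisturbed. It may still be swinging slightly, so I'll wait and re-check.

{"op": "drive_tool", "data": {"rows": [[[0, 0, 0], [0, 0, 0], 50], [[0, 0, 0], [0, 0, 0], 50], [[0, 0, 0], [0, 0, 0], 50], [[0, 0, 0], [0, 0, 0], 50], [[0, 0, 0], [0, 0, 0], 50]]}}

```text
t: 20.6
tcp_pos: [0.4515, 0.0288, 0.2695]
ee_rot: [0.995, 0.097, -0.0, 0.0]
contact_force: [0.3, -0.2, -0.1]
finger_gap: 0.0428
finger_force: 0.0
```

{"op": "drive_tool", "data": {"rows": [[[0, 0, 0], [0, 0, 0], 50], [[0, 0, 0], [0, 0, 0], 50], [[0, 0, 0], [0, 0, 0], 50], [[0, 0, 0], [0, 0, 0], 50], [[0, 0, 0], [0, 0, 0], 50]]}}

```text
t: 21.1
tcp_pos: [0.4515, 0.0288, 0.2695]
ee_rot: [0.995, 0.097, -0.0, 0.0]
contact_force: [-1.2, 0.5, 0.3]
finger_gap: 0.0428
finger_force: 0.0
```

{"op": "drive_tool", "data": {"rows": [[[0, 0, 0], [0, 0, 0], 50], [[0, 0, 0], [0, 0, 0], 50], [[0, 0, 0], [0, 0, 0], 50], [[0, 0, 0], [0, 0, 0], 50], [[0, 0, 0], [0, 0, 0], 50]]}}

```text
t: 21.6
tcp_pos: [0.4515, 0.0288, 0.2695]
ee_rot: [0.995, 0.097, -0.0, 0.0]
contact_force: [0.8, -1.0, 0.1]
finger_gap: 0.0426
finger_force: 0.0
```

Run:
```python
from h import *
I=[arm.camera("wrist").copy() for _ in range(14)]
for i in (3,6,9,13):
    m=cv2.absdiff(I[0],I[i]).max(2)>40; ys,xs=np.nonzero(m); print(i,m.sum(),(xs.min(),xs.max(),ys.min(),ys.max()) if len(xs) else "", m[0:110,260:370].sum())
w=cv2.cvtColor(cv2.absdiff(I[0],cv2.imread("pics/w9.png")[:,:,::-1]),cv2.COLOR_RGB2GRAY);print((w>40).sum(),arm.read_state()["t"])
```

```text
3 0  0
6 0  0
9 0  0
13 0  0
0 22.3
```

Perfectly still.

```bash
python3 -c "
from plant import arm
print(arm.job_done())"
```

```text
the job is handed in; nothing more can be done
None
```

The treat cup hangs upright and still from the D-ring with the gate snapped shut; the gate held a tug of about 6 N, nothing else appeared disturbed, and I handed the job in at about 22 s.

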